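# Fetch the scraper from the supply drawer and set it on the tool rest

## Robot

A 6-joint arm with a two-finger parallel gripper is mounted at the origin on the work surface. World frame = base frame: x ahead of the robot, y to its left, z up, the work surface at z = 0. Lengths are in mm, angles in rad, forces in N, time in s.
With the tool pointing down it reaches from about 250 to 775 mm from the base axis. Payload 8.9 kg.
Tool frame: the origin (TCP) lies on the centre line of the jaws, within the pads' length; the fingertips stand 19 mm ahead of it and the grasp point (between the pads) is the TCP; z points along the fingers, y is the line along which they close (so a half turn about z gives the same grasp; the last joint's range is limited). The gripper opens to 85 mm and grips with 20 to 120 N. Pads are 22 mm wide; open, the fingers measure 114 mm over their backs; the gripper's body (76 mm by 85 mm) begins 54 mm behind the grasp point. The pads swing forward as they close: fully open they stand 13 mm farther back than shut.
Start: joints at [-1.311, 0.291, -0.153, 1.127, 0, 1.431], TCP at [203.866, -483.8, 250.305] pointing down, gripper open.
Joint ranges: [-2.52, 2.52], [-0.91, 1.74], [-1.3, 1.37], [-1.96, 2.02], [-1.52, 1.47], [-3.14, 3.14]. Speed limits (rad/s): [2.22, 2.22, 2.79, 3.14, 3.14, 3.14].

## Interface

Orientations are given as a rotation vector (axis times angle).
In Python, from rig import ctrl, viewer gives the robot as it stands.
- The arm moves only by the tool jog_arm, never from a script. Its arguments are lists of equal length, an entry for each row: "slide": the shift along the tool's x, y, z in cm, a list of three; "twist": the turn about the tool's z in degrees; "hand": the opening, from 0 (shut) to 1 (fully open). In form: {"slide": [[x, y, z], ...], "twist": [twist, ...], "hand": [hand, ...]}. A call has 1 to 12 rows; each row shifts and turns the commanded pose from where the row before left it, along the tool's axes as they then stand; what a row does not reach is not made up. A row lasts 1/12 s, in which the tool goes at most 41.7 mm and 7.16 degrees, less where a joint would pass 70% of its speed; a pose out of reach is approached as far as the arm can. A call with a gripper value outside its range is refused whole. The fingers move at their own pace and stop on an object; the grip force is fixed at half the most. Time passes only in rows, so rows that do not move let the fingers close. It gives the time, the measured TCP pose, the force, the opening and the grip force at its end, in the units of the state.
- ctrl.state(): the state, without advancing time (a new reading comes with each control period).
- viewer.get_image(name): name is "side" or "top"; returns (picture, depth): 480x640x3 uint8, red, green, blue; 480x640 float32, mm along the optical axis (not along the pixel's ray), 0 where there is no reading.
- viewer.get_calibration(name): a dict with "mtx" (3x3 intrinsics, pixels), "R" (3x3) and "t" (3): a world point X has camera coordinates R X + t. Camera axes: x right, y down, z forward; pixel columns grow to the right and rows downward; lengths in mm; the calibration is good to about 2 mm. A picture is of the moment at which its call begins. get_calibration takes no time and is no camera call.
- ctrl.finish_job(): hands the job in; it is judged then, once.
The state is a dict: "t": time; "joint_pos": joint angles; "dq": joint speeds; "joint_efforts": joint torques, N m; "ee_pos": TCP position; "orientation": TCP orientation; "wrist_force": force on the tool from outside, world axes, zero at the start; "torque": the same for the moment, N m; "gripper_width": finger opening in mm; "grip_force": force on a finger pad.
Only numpy, scipy, OpenCV 4.12 (cv2) and the standard library are available. Lean on these libraries where they do the work, as an engineer would, in place of code of your own. Each camera call takes 0.05 s, during which the arm holds its last target. There are 200 camera calls.

## Task

Pull the upper drawer of the white and blue desktop cabinet all the way out to its stop, then take the red-handled scraper out of it and lay it flat on the wooden tool rest, centred and bridging squarely across both rails (blade pointing either way). Leave the upper drawer fully out and the lower drawer shut, and do not disturb the paint tin, the cup or the glue bottle.

Things in the scene. Friction and masses are not known exactly. Their poses are not given: they have to be found in the camera images.
- cab_drawer0 (a joint): slide of the upper drawer, in m: 0 = shut, 0.166 = fully out against its stop; it grows as the drawer moves towards the robot, along the cabinet's -x axis. It may start up to 30 mm ajar. When fully out, the front 160 mm of its inside is clear of the cabinet's top
- cab_drawer1 (a joint): slide of the lower drawer, in m: 0 = shut (as it starts), grows as it opens
- cab_drawer0_handle (a point): middle of the upper drawer's steel bar handle: a level round bar 11 mm thick, 120 mm long, along the cabinet's y axis, its centre line 35 mm out from the drawer front (29 mm free gap behind it), 99 mm above the table, 36 mm below the cabinet's top, on two stems 51 mm either side of its middle. Axes: the cabinet's. The lower drawer's handle is 55 mm below
- cab: low two-drawer desktop cabinet, white laminate with blue drawer fronts, 240 deep (x) by 280 wide (y) by 135 high, fixed to the table. Origin: centre of its underside; its fronts face its -x axis, towards the robot. Upper drawer inside: floor 78 mm above the table, 195 (x) by 238 (y) mm, side walls 36 mm and front panel 45 mm above that floor
- scraper: painter's scraper, 170 mm long, starting flat and crosswise in the upper drawer, seen once the drawer is out. Red handle 26 wide, 22 thick, from x = -85 to +15 mm; steel blade 70 wide, 3 thick, from x = +15 to +85 mm; both share one flat underside. Origin: on the underside at mid-length; x points from handle to blade, z up. Balances at about x = -7 mm
- scraper_grip (a point): good point to grip the scraper across its handle: on the middle line of the handle, 10 mm behind the origin (x = -10 mm), 11 mm above the underside. Axes as the scraper's
- rest: light wooden tool rest, fixed to the table: base 110 (x) by 100 (y) by 12 mm with two upright rails, each 10 thick (x), 90 long (y), their level tops 80 mm above the table, standing at x = -35 and +35 mm and running along y. A tool lies across them along x. Origin: centre of the underside. Stands left or right of the cabinet
- rest_top (a point): point midway between the two rails at the height of their tops, 80 mm above the rest's origin; axes as the rest's
- tin: closed yellow-labelled paint tin, 100 diameter, 120 high, standing on the table; origin at the centre of its underside. Bystander
- cup: red plastic cup, 76 diameter at the rim, 95 high; origin at the centre of its underside. Bystander
- glue: white and blue glue bottle with green cap, 60 diameter, 150 high; origin at the centre of its underside. Bystander

How it is judged:
By the outcome, as a careful person would: the job done as asked, in the order asked, and still so for the second after the job is handed in, with the robot touching nothing.
It also fails if it takes over 58 s, if anything falls off the work surface, if the arm or the gripper's body presses on something with over 40 N, if the wrist force passes 120 N, or if a joint passes its speed limit or range.

## Working session

There is one attempt and no reset: what is moved stays moved. The work goes in short steps, Python scripts to look and compute and a tool call to move; the robot and the scene stay as the last step left them, time stands still between calls to the robot, and variables do not carry over. Pictures are saved under pics/ and viewed, at most 10 in all, crops included, and the job is handed in when it is done.

Besides the shell and the picture viewer there is one more tool, called after "Request:" as name(argument=value, ...), one argument or row to a line, values as JSON. jog_arm: Moves the arm, as the interface text tells. Its arguments: {"type":"object","properties":{"slide":{"type":"array"},"twist":{"type":"array"},"hand":{"type":"array"}},"required":["slide","twist","hand"]}

```bash
mkdir -p pics; cat > h.py <<'E'
import numpy as np, cv2
from rig import ctrl, viewer
from scipy.spatial.transform import Rotation as Ro
def grab(n,f):
    p,d=viewer.get_image(n); cv2.imwrite(f'pics/{f}.png',p[:,:,::-1]); np.save(f'pics/{f}.npy',d); return p,d
def cloud(n,d):
    c=viewer.get_calibration(n); K,R,t=[np.array(c[k],float) for k in('mtx','R','t')]
    v,u=np.mgrid[:480,:640]; z=d
    P=np.stack([(u-K[0,2])/K[0,0]*z,(v-K[1,2])/K[1,1]*z,z],-1)
    W=(P-t.ravel())@R; W[d==0]=np.nan; return W
E
python3 - <<'E'
from h import *
for n in('top','side'):
    grab(n,n+'0'); c=viewer.get_calibration(n); R=np.array(c['R']);print(n,(-R.T@np.array(c['t']).ravel()).round(),R.round(2).tolist())
s=ctrl.state();print(s['t'],s['orientation'],Ro.from_rotvec(s['orientation']).as_matrix().round(3),s['wrist_force'])
E
```

```text
top [ 441.   -7. 1193.] [[-0.01, -1.0, -0.0], [-0.99, 0.01, -0.15], [0.15, -0.0, -0.99]]
side [-17. 735. 880.] [[-0.75, -0.66, -0.0], [-0.42, 0.47, -0.77], [0.52, -0.58, -0.63]]
0.1 [-3.07820515e+00 -6.21987667e-01  8.36301128e-05] [[ 0.922  0.388 -0.   ]
 [ 0.388 -0.922  0.001]
 [ 0.    -0.001 -1.   ]] [-0.2149852   0.08839653  0.42178851]
```

View pics/top0.png

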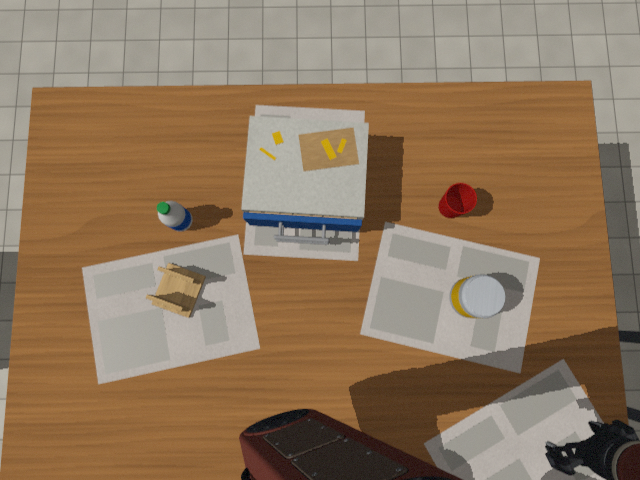

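View pics/side0.png

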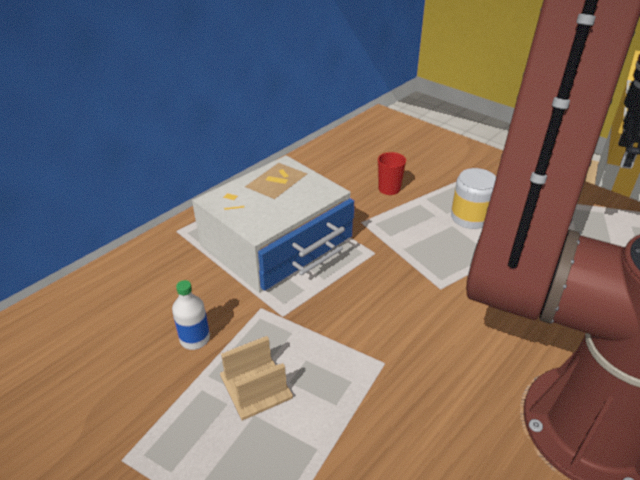

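The top view shows the cabinet at (245-368, 118-228), its upper handle at about (302, 239) and the rest at (178, 290). The bystanders are glue (175, 215), cup (458, 200) and tin (478, 297). Next I measure poses from depth.

```bash
python3 - <<'E'
from h import *
W=cloud('top',np.load('pics/top0.npy')); im=cv2.imread('pics/top0.png')
def rect(box,z0,z1,name):
    u0,u1,v0,v1=box; P=W[v0:v1,u0:u1].reshape(-1,3); P=P[(P[:,2]>z0)&(P[:,2]<z1)]
    r=cv2.minAreaRect(P[:,:2].astype(np.float32)); print(name,len(P),r,'mean',P.mean(0).round(1)); return P
rect((235,380,105,225),125,145,'cabtop')
P=rect((265,340,225,250),85,112,'handle0'); 
rect((130,215,250,325),70,90,'railtops')
rect((130,215,250,325),4,90,'rest all')
rect((440,520,260,330),110,130,'tin'); rect((430,485,175,225),60,110,'cup');rect((150,200,190,240),20,170,'glue')
Ws=cloud('side',np.load('pics/side0.npy'))
for n,w,b in(('side',Ws,(285,350,215,270)),('siderail',Ws,(215,300,335,420)),('sidetop',Ws,(190,360,150,260))):
    u0,u1,v0,v1=b;Q=w[v0:v1,u0:u1].reshape(-1,3)
    lo,hi=dict(side=(90,108),siderail=(74,86),sidetop=(128,142))[n]
    Q=Q[(Q[:,2]>lo)&(Q[:,2]<hi)]
    print(n,len(Q),cv2.minAreaRect(Q[:,:2].astype(np.float32)),Q.mean(0).round(1))
# table check
print(W[400,300],W[350,60],W[60+40,560])
big=cv2.resize(np.vstack([im[220:260,250:350]]),None,fx=8,fy=8,interpolation=cv2.INTER_CUBIC)
b2=cv2.resize(im[255:325,140:215],None,fx=8,fy=8,interpolation=cv2.INTER_CUBIC)
c=np.zeros((600,800,3),np.uint8);c[:320]=big[:,:800]
cv2.imwrite('pics/c0.png',big); cv2.imwrite('pics/c1.png',b2)
E
```

```text
cabtop 11473 ((768.2537231445312, 18.009048461914062), (280.3547058105469, 244.42169189453125), 85.53128814697266) mean [773.7  17.5 133.6]
handle0 388 ((625.5889282226562, 17.34862518310547), (150.1584930419922, 41.69694137573242), 85.72039794921875) mean [618.6  20.3 101.2]
railtops 354 ((500.5210876464844, 338.684326171875), (90.69735717773438, 80.00888061523438), 69.50980377197266) mean [498.9 338.1  79.2]
rest all 2179 ((509.64031982421875, 355.7690124511719), (214.539306640625, 183.7581787109375), 89.22693634033203) mean [501.  340.1  23.5]
tin 1318 ((471.38726806640625, -379.6612854003906), (90.72631072998047, 92.3436508178711), 83.87956237792969) mean [ 472.2 -380.2  117.7]
cup 417 ((703.7531127929688, -348.5193176269531), (74.73722839355469, 74.6541748046875), 59.79430389404297) mean [ 707.2 -352.9   81.4]
glue 752 ((675.1279907226562, 335.8966369628906), (53.275245666503906, 60.08263397216797), 51.766639709472656) mean [670.9 329.2  97.2]
side 692 ((628.9461669921875, 8.652908325195312), (190.2368621826172, 47.336181640625), 85.51969146728516) [634.   24.4 100.8]
siderail 689 ((503.4154357910156, 338.83001708984375), (90.23443603515625, 85.04054260253906), 69.68077850341797) [501.1 341.   79.5]
sidetop 7472 ((770.714599609375, 17.620361328125), (285.1868896484375, 248.6195526123047), 85.67181396484375) [771.3  28.4 135.6]
[233.10890687  39.6506325    2.02510553] [358.29815418 629.49266593  -4.23505047] [ 990.99841144 -658.72652375   -3.45932615]
```

View pics/c0.png

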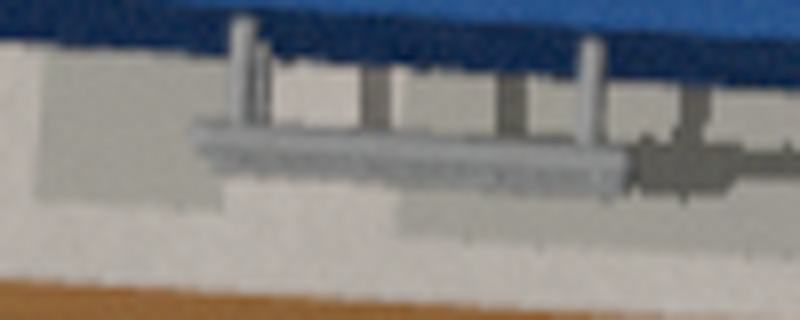

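View pics/c1.png

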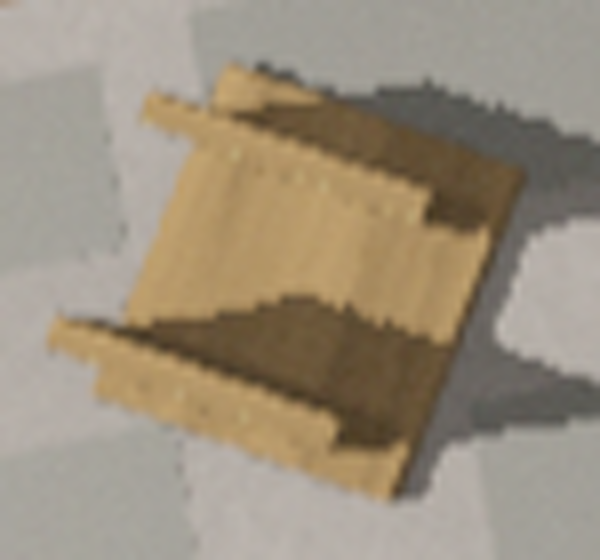

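The handle crop puts the bar centre near pixel (301.5, 239.7). In the rest crop, the rails run about 70° from world x. I start by turning the tool to line up with the cabinet, while I compute the handle position.

Request:
jog_arm(
  slide=[
    [0,0,0],
    [0,0,0],
    [0,0,0],
    [0,0,0],
    [0,0,0],
    [0,0,0],
    [0,0,0],
    [0,0,0],
    [0,0,0],
    [0,0,0],
  ],
  twist=[-7,-7,-7,-7,-7,-7,-7,-7,-7,0],
  hand=[0.33,0.33,0.33,0.33,0.33,0.33,0.33,0.33,0.33,0.33],
)

```text
t: 0.93
ee_pos: [203.8, -483.6, 250.0]
orientation: [-2.294, -2.146, -0.0]
wrist_force: [0.1, 0.1, 0.4]
gripper_width: 28.4
grip_force: 0.0
```

```bash
cat >> h.py <<'E'
def ray(n,u,v,z):
    c=viewer.get_calibration(n); K,R,t=[np.array(c[k],float) for k in('mtx','R','t')]
    C=-R.T@t.ravel(); d=R.T@np.linalg.inv(K)@[u,v,1]; return (C+d*(z-C[2])/d[2]).round(1)
def go(target,yaw=None):
    "report tool-axis slide (cm) and twist (deg) to target; yaw = direction of tool x in world, deg"
    s=ctrl.state(); M=Ro.from_rotvec(s['orientation']).as_matrix(); psi=np.degrees(np.arctan2(M[1,0],M[0,0]))
    print('t',s['t'],'p',np.round(s['ee_pos'],1),'psi',psi.round(2),'F',np.round(s['wrist_force'],1),'w',s['gripper_width'],s['grip_force'],'tilt',M[:,2].round(3))
    if yaw is not None: print('twist',round((psi-yaw+180)%360-180,2))
    print('slide cm',(M.T@(np.array(target)-s['ee_pos'])/10).round(2))
E
python3 - <<'E'
from h import *
for a in[(274.6,236.2),(328.7,241.0),(301.5,239.0)]: print(ray('top',a[0],a[1],99))
h=ray('top',301.5,239.0,99); go([h[0],h[1],250],85.6)
W=cloud('side',np.load('pics/side0.npy'));c=np.cos(np.radians(-4.4));s=np.sin(np.radians(-4.4))
Q=W[215:270,285:350].reshape(-1,3);Q=Q[(Q[:,2]>96)&(Q[:,2]<108)]-[769,18,0]
X=Q[:,0]*c+Q[:,1]*s;Y=-Q[:,0]*s+Q[:,1]*c; m=(X<-135);print(np.histogram(X,20),Y[m].min(),Y[m].max())
# blue front plane / top of front panel
E
```

```text
[617.8  92.   99. ]
[604.7 -33.8  99. ]
[610.3  29.4  99. ]
t 0.9333 p [ 203.8 -483.6  250. ] psi 86.17 F [0.1 0.1 0.4] w 28.372055101403056 0.0 tilt [-0.     0.001 -1.   ]
twist 0.57
slide cm [5.390e+01 3.714e+01 2.000e-02]
(array([ 34,  78,  68,  44,  24,   8,   4,   8,   8,   6,   6,   6,   5,
         8,   5,   7,   5,  67, 150,  25]), array([-162.54059519, -160.17220719, -157.80381919, -155.43543119,
       -153.06704319, -150.69865519, -148.33026719, -145.96187919,
       -143.59349119, -141.22510319, -138.85671519, -136.48832719,
       -134.11993919, -131.75155119, -129.38316319, -127.01477518,
       -124.64638718, -122.27799918, -119.90961118, -117.54122318,
       -115.17283518])) -62.61477653192908 66.90482459381153
```

Request:
jog_arm(
  slide=[
    [3.3,2.3,0],
    [3.3,2.3,0],
    [3.3,2.3,0],
    [3.3,2.3,0],
    [3.3,2.3,0],
    [3.3,2.3,0],
    [3.3,2.3,0],
    [3.3,2.3,0],
    [3.3,2.3,0],
    [3.3,2.3,0],
    [3.3,2.3,0],
    [3.3,2.3,0],
  ],
  twist=[0.5,0,0,0,0,0,0,0,0,0,0,0],
  hand=[0.33,0.33,0.33,0.33,0.33,0.33,0.33,0.33,0.33,0.33,0.33,0.33],
)

```text
t: 1.93
ee_pos: [511.7, -109.3, 250.3]
orientation: [2.315, 2.124, -0.0]
wrist_force: [1.1, -1.5, -0.4]
gripper_width: 28.2
grip_force: 0.0
```

```bash
python3 -c "
from h import *
go([611,30,170],85.6)"
```

```text
t 1.9333 p [ 511.7 -109.3  250.3] psi 85.08 F [ 1.1 -1.5 -0.4] w 28.238926811606742 0.0 tilt [ 0. -0. -1.]
twist -0.52
slide cm [14.73  8.7   8.03]
```

Request:
jog_arm(
  slide=[
    [3,1.7,0],
    [3,1.7,0],
    [3,1.7,0],
    [3,1.7,0],
    [2.5,1.6,0],
    [0,0,2.5],
    [0,0,2.5],
    [0,0,2],
    [0,0,0],
    [0,0,0],
  ],
  twist=[0,0,0,0,0,0,0,0,0,0],
  hand=[0.33,0.33,0.33,0.33,0.33,0.33,0.33,0.33,0.33,0.33],
)

```text
t: 2.77
ee_pos: [605.5, 26.5, 179.6]
orientation: [-2.311, -2.125, 0.003]
wrist_force: [-0.2, -0.5, 0.1]
gripper_width: 28.1
grip_force: 0.0
```

```bash
python3 - <<'E'
from h import *
go([611,30,101],85.6)
p,d=grab('side','side1');p2,d2=grab('top','top1')
a=cv2.resize(p[120:290,190:430],None,fx=3.3,fy=3.3); cv2.imwrite('pics/v1.png',a[:600,:800,::-1])
E
```

```text
t 2.7667 p [605.5  26.5 179.6] psi 85.19 F [-0.2 -0.5  0.1] w 28.125445962290943 0.0 tilt [-0.002  0.    -1.   ]
twist -0.41
slide cm [0.39 0.54 7.86]
```

View pics/v1.png

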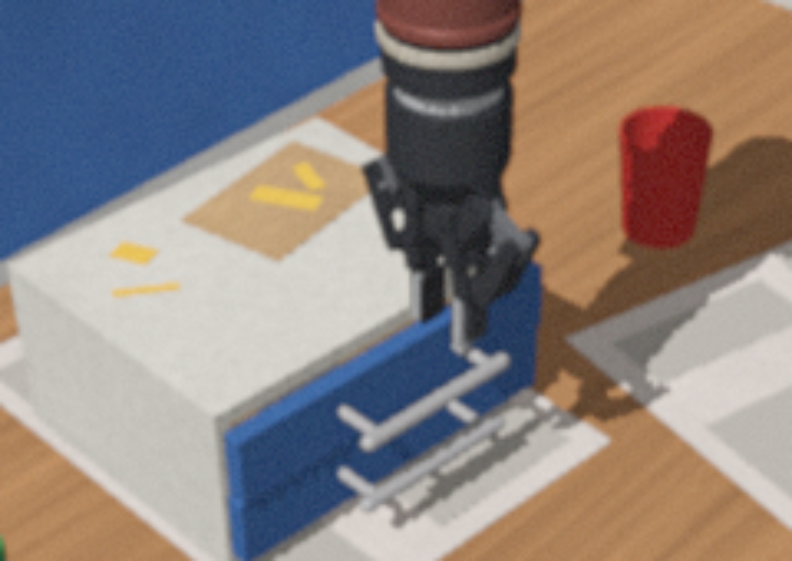

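The gripper straddles the upper handle, but its knuckles stick out over the cabinet edge. I measure their height and recheck the bar from depth before going down.

```bash
python3 - <<'E'
from h import *
s=ctrl.state();M=Ro.from_rotvec(s['orientation']).as_matrix()
for n in('side','top'):
    W=cloud(n,np.load(f'pics/{n}1.npy')).reshape(-1,3);T=(W-s['ee_pos'])@M
    im=cv2.imread(f'pics/{n}1.png').reshape(-1,3)
    T=T[(abs(T[:,0])<25)&(abs(T[:,1])<75)&(T[:,2]>-90)&(T[:,2]<25)]
    for z in range(-90,25,8):
        q=T[(T[:,2]>=z)&(T[:,2]<z+8)]
        if len(q): print(n,z,len(q),'y',q[:,1].min().round(),q[:,1].max().round(),'x',q[:,0].min().round(),q[:,0].max().round())
E
```

```text
side -90 158 y -65.0 51.0 x -8.0 24.0
side -82 221 y -67.0 64.0 x -10.0 24.0
side -74 143 y -65.0 66.0 x -10.0 21.0
side -66 144 y -62.0 62.0 x -11.0 21.0
side -58 137 y -58.0 59.0 x -13.0 20.0
side -50 124 y -54.0 56.0 x -10.0 20.0
side -42 97 y -52.0 53.0 x -12.0 16.0
side -34 135 y -48.0 47.0 x -12.0 16.0
side -26 52 y -30.0 41.0 x -10.0 15.0
side -18 59 y -29.0 27.0 x -9.0 14.0
side -10 74 y -30.0 29.0 x -9.0 13.0
side -2 65 y -29.0 29.0 x -11.0 13.0
side 6 57 y -29.0 29.0 x -9.0 14.0
side 14 28 y -24.0 21.0 x -9.0 13.0
side 22 1 y -17.0 -17.0 x 1.0 1.0
```

Request:
jog_arm(
  slide=[
    [0.4,0.5,0],
    [0,0,2],
    [0,0,2],
    [0,0,1],
    [0,0,0.5],
    [0,0,0],
    [0,0,0],
  ],
  twist=[-0.4,0,0,0,0,0,0],
  hand=[0.33,0.33,0.33,0.33,0.33,0.33,0.33],
)

```text
t: 3.45
ee_pos: [612.2, 30.0, 126.2]
orientation: [2.302, 2.137, 0.001]
wrist_force: [0.4, 0.7, 0.3]
gripper_width: 27.7
grip_force: 0.0
```

```bash
python3 - <<'E'
from h import *
go([611,30,110],85.6)
p,d=grab('side','side2')
a=cv2.resize(p[190:280,270:380],None,fx=6,fy=6,interpolation=cv2.INTER_CUBIC); cv2.imwrite('pics/v2.png',a[:,:,::-1])
E
```

```text
t 3.45 p [612.2  30.  126.2] psi 85.74 F [0.4 0.7 0.3] w 27.736431584577105 0.0 tilt [ 0.001 -0.    -1.   ]
twist 0.14
slide cm [-0.01 -0.12  1.62]
```

View pics/v2.png

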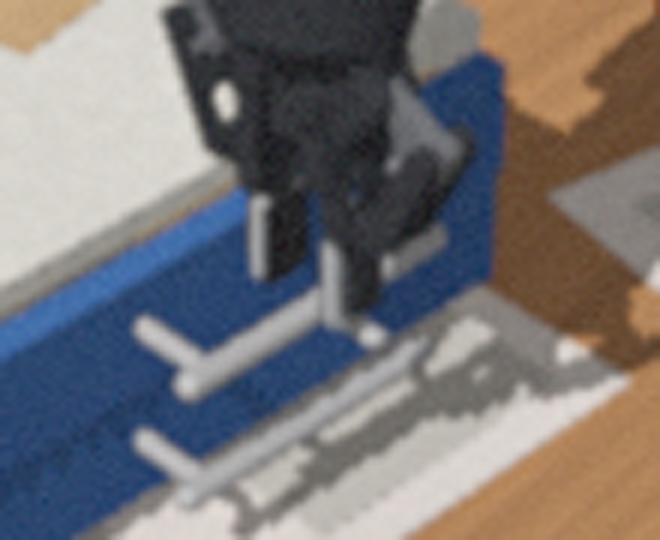

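The bar runs between the two fingers (front tip at about (345, 310), rear tip at about (265, 275) in the crop). I go down and close on it.

Request:
jog_arm(
  slide=[
    [0,0,0.8],
    [0,0,0.8],
    [0,0,0],
    [0,0,0],
    [0,0,0],
    [0,0,0],
    [0,0,0],
    [0,0,0],
    [0,0,0],
  ],
  twist=[0,0,0,0,0,0,0,0,0],
  hand=[0.33,0.33,0.33,0,0,0,0,0,0],
)

```text
t: 4.25
ee_pos: [611.6, 30.0, 109.3]
orientation: [2.302, 2.138, 0.0]
wrist_force: [1.4, 0.5, -3.5]
gripper_width: 8.7
grip_force: 58.6
```

Request:
jog_arm(
  slide=[
    [0,-0.5,0],
    [0,-1,0],
    [0,-1.2,0],
    [0,-1.2,0],
    [0,-1.2,0],
    [0,-1.2,0],
    [0,-1.2,0],
    [0,-1.2,0],
    [0,-1.2,0],
    [0,-1.2,0],
    [0,-0.9,0],
    [0,0,0],
  ],
  twist=[0,0,0,0,0,0,0,0,0,0,0,0],
  hand=[0,0,0,0,0,0,0,0,0,0,0,0],
)

```text
t: 5.25
ee_pos: [489.6, 39.4, 109.3]
orientation: [-2.301, -2.137, 0.002]
wrist_force: [-1.6, 2.5, -6.1]
gripper_width: 8.8
grip_force: 58.9
```

Request:
jog_arm(
  slide=[
    [0,-0.8,0],
    [0,-0.8,0],
    [0,-0.6,0],
    [0,-0.3,0],
    [0,-0.3,0],
    [0,-0.2,0],
    [0,0,0],
  ],
  twist=[0,0,0,0,0,0,0],
  hand=[0,0,0,0,0,0,0],
)

```text
t: 5.83
ee_pos: [461.4, 41.5, 109.3]
orientation: [-2.301, -2.137, -0.0]
wrist_force: [-1.0, 5.1, -4.0]
gripper_width: 8.6
grip_force: 60.0
```

```bash
python3 - <<'E'
from h import *
go([450,42,109],85.6)
E
```

```text
t 5.8333 p [461.4  41.5 109.3] psi 85.76 F [-1.   5.1 -4. ] w 8.551939776286751 60.025922656059265 tilt [-0.001  0.001 -1.   ]
twist 0.16
slide cm [-0.04 -1.14  0.03]
```

Request:
jog_arm(
  slide=[
    [0,-0.3,0],
    [0,-0.3,0],
    [0,0,0],
  ],
  twist=[0,0,0],
  hand=[0,0,0],
)

```text
t: 6.08
ee_pos: [455.4, 42.0, 109.2]
orientation: [-2.301, -2.137, -0.0]
wrist_force: [0.3, 5.7, -4.7]
gripper_width: 8.4
grip_force: 60.0
```

Request:
jog_arm(
  slide=[
    [0,-0.3,0],
    [0,-0.3,0],
    [0,0,0],
  ],
  twist=[0,0,0],
  hand=[0,0,0],
)

```text
t: 6.33
ee_pos: [451.3, 42.3, 109.4]
orientation: [2.301, 2.137, 0.004]
wrist_force: [7.8, 4.6, -13.1]
gripper_width: 8.5
grip_force: 59.5
```

Request:
jog_arm(
  slide=[
    [0,-0.2,0],
    [0,-0.2,0],
    [0,0,0],
  ],
  twist=[0,0,0],
  hand=[0,0,0],
)

```text
t: 6.58
ee_pos: [451.0, 42.3, 109.5]
orientation: [2.298, 2.133, 0.011]
wrist_force: [21.9, 4.8, -31.3]
gripper_width: 8.4
grip_force: 58.5
```

```bash
python3 - <<'E'
from h import *
go([450,42,109],85.6)
E
```

```text
t 6.5833 p [451.   42.3 109.5] psi 85.74 F [ 21.9   4.8 -31.3] w 8.378323607524958 58.53097379207611 tilt [ 0.009  0.001 -1.   ]
twist 0.14
slide cm [-0.04 -0.1   0.05]
```

Clear stop: force rises with no further motion. I relax the pull, release, and move up and aside to look.

Request:
jog_arm(
  slide=[
    [0,0.5,0],
    [0,0,0],
    [0,0,0],
    [0,0,0],
    [0,0,0],
    [0,0,-2],
    [0,0,-4],
    [0,0,-4],
    [0,0,-4],
    [-4,0,0],
    [-4,0,0],
    [-4,0,0],
  ],
  twist=[0,0,0,0,0,0,0,0,0,0,0,0],
  hand=[0,0.33,0.33,0.33,0.33,0.33,0.33,0.8,0.8,0.8,0.8,0.8],
)

```text
t: 7.58
ee_pos: [442.2, -78.8, 250.5]
orientation: [2.298, 2.139, 0.001]
wrist_force: [1.3, -0.2, 0.6]
gripper_width: 68.5
grip_force: 0.0
```

Request:
jog_arm(
  slide=[
    [-4,0,0],
    [-4,0,0],
    [-4,0,0],
    [0,0,0],
  ],
  twist=[0,0,0,0],
  hand=[0.8,0.8,0.8,0.8],
)

```text
t: 7.92
ee_pos: [432.7, -203.7, 249.5]
orientation: [2.306, 2.129, -0.003]
wrist_force: [-0.4, 0.2, -0.2]
gripper_width: 68.4
grip_force: 0.0
```

```bash
python3 - <<'E'
from h import *
p,d=grab('top','top3');grab('side','side3')
a=cv2.resize(p[170:340,220:400],None,fx=3.5,fy=3.5,interpolation=cv2.INTER_CUBIC); cv2.imwrite('pics/v3.png',a[:,:,::-1])
E
```

```text
(no output)
```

View pics/v3.png

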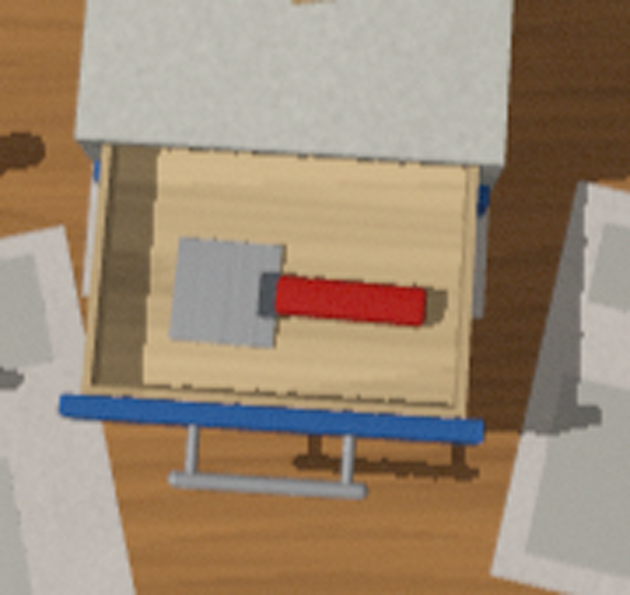

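The drawer is fully out. The scraper lies crosswise with its red handle end at crop (425, 307) and blade end at (176, 290), so the blade points +y.

```bash
python3 - <<'E'
from h import *
im=cv2.imread('pics/top3.png').astype(int)
m=(im[:,:,2]>120)&(im[:,:,1]<60)&(im[:,:,0]<60); m[:235]=0;m[280:]=0;m[:,:280]=0;m[:,360:]=0
v,u=np.nonzero(m)
P=np.array([ray('top',a,b,98) for a,b in zip(u,v)])
print(len(P),cv2.minAreaRect(P[:,:2].astype(np.float32)),P.mean(0))
W=cloud('top',np.load('pics/top3.npy')); print('handle z',np.nanmedian(W[v,u],0))
f=lambda x,y,z:ray('top',220+x/3.5-.36,170+y/3.5-.36,z)
print('butt',f(426,307,98),'blade end',f(176,290,81),'blade corners',f(183,238,81),f(170,340,81),f(285,245,81),f(272,347,81))
E
```

```text
454 ((571.3642578125, -11.978107452392578), (96.89673614501953, 25.181028366088867), 84.43277740478516) [571.21255507 -12.10330396  98.        ]
handle z [571.39152965 -12.97787236  97.85207548]
butt [566.2 -62.5  98. ] blade end [582.  104.6  81. ] blade corners [617.4 100.   81. ] [548.3 108.6  81. ] [611.6  31.   81. ] [542.6  40.3  81. ]
```

```bash
python3 - <<'E'
from h import *
go([573.5,12,250],84.5)
E
```

```text
t 8.0167 p [ 432.6 -198.8  249.2] psi 85.55 F [-0.5  0.6  1. ] w 68.24339004413561 0.0 tilt [-0. -0. -1.]
twist 1.05
slide cm [22.11 12.41 -0.08]
```

Request:
jog_arm(
  slide=[
    [3.2,1.8,0],
    [3.2,1.8,0],
    [3.2,1.8,0],
    [3.2,1.8,0],
    [3.2,1.8,0],
    [3.2,1.8,0],
    [2.9,1.6,0],
    [0,0,3],
    [0,0,3],
    [0,0,3],
    [0,0,0],
    [0,0,0],
  ],
  twist=[0,0,0,0,0,0,1,0,0,0,0,0],
  hand=[0.65,0.65,0.65,0.65,0.65,0.65,0.65,0.65,0.65,0.65,0.65,0.65],
)

```text
t: 9.02
ee_pos: [571.8, 15.1, 158.8]
orientation: [-2.317, -2.117, 0.003]
wrist_force: [0.2, 0.7, 0.6]
gripper_width: 55.6
grip_force: 0.0
```

```bash
python3 - <<'E'
from h import *
go([573.5,12,101],84.5)
E
```

```text
t 9.0167 p [571.8  15.1 158.8] psi 84.83 F [0.2 0.7 0.6] w 55.62602120767982 0.0 tilt [-0.003  0.    -1.   ]
twist 0.33
slide cm [-0.29  0.21  5.78]
```

Request:
jog_arm(
  slide=[
    [-0.3,0.2,0],
    [0,0,2],
    [0,0,2],
    [0,0,1],
    [0,0,0.5],
    [0,0,0],
    [0,0,0],
  ],
  twist=[0.3,0,0,0,0,0,0],
  hand=[0.65,0.65,0.65,0.65,0.65,0.65,0.65],
)

```text
t: 9.6
ee_pos: [575.7, 10.5, 105.5]
orientation: [2.326, 2.11, 0.001]
wrist_force: [0.5, -0.9, 1.0]
gripper_width: 55.4
grip_force: 0.0
```

```bash
python3 - <<'E'
from h import *
go([573.5,12,101],84.5)
s=ctrl.state();M=Ro.from_rotvec(s['orientation']).as_matrix()
p,d=grab('side','side4')
W=cloud('side',d).reshape(-1,3);q=p.reshape(-1,3).astype(int);T=(W-s['ee_pos'])@M
m=(abs(T)<60).all(1)&(q[:,0]>110)&(q[:,1]<70)&(q[:,2]<70)
print(m.sum(),cv2.minAreaRect(T[m][:,:2].astype(np.float32)))
E
```

```text
t 9.6 p [575.7  10.5 105.5] psi 84.44 F [ 0.5 -0.9  1. ] w 55.40267744560635 0.0 tilt [ 0.001 -0.    -1.   ]
twist -0.06
slide cm [ 0.12 -0.24  0.45]
178 ((-2.6361913681030273, 4.873424530029297), (37.34251403808594, 65.89006042480469), 55.1115608215332)
```

Request:
jog_arm(
  slide=[
    [0.1,-0.2,0.4],
    [0,0,0],
    [0,0,0],
    [0,0,0],
    [0,0,0],
    [0,0,0],
    [0,0,0],
    [0,0,0],
  ],
  twist=[0,0,0,0,0,0,0,0],
  hand=[0.65,0.65,0,0,0,0,0,0],
)

```text
t: 10.32
ee_pos: [573.8, 11.8, 100.9]
orientation: [2.326, 2.111, 0.002]
wrist_force: [0.1, -0.2, 6.0]
gripper_width: 24.9
grip_force: 60.4
```

Request:
jog_arm(
  slide=[
    [0,0,-0.5],
    [0,0,-1],
    [0,0,-2],
    [0,0,-2],
    [0,0,-2],
    [0,0,-2.5],
    [0,0,-2.5],
    [0,0,0],
    [0,0,0],
  ],
  twist=[0,0,0,0,0,0,0,0,0],
  hand=[0,0,0,0,0,0,0,0,0],
)

```text
t: 11.07
ee_pos: [573.8, 11.8, 227.0]
orientation: [2.325, 2.11, 0.003]
wrist_force: [0.1, -0.0, -2.1]
gripper_width: 24.7
grip_force: 59.6
```

```bash
python3 - <<'E'
from h import *
go([502,338.7,220],159.6)
p,d=grab('side','side5');p2,d2=grab('top','top5')
a=np.hstack([cv2.resize(p[60:300,190:430],(400,400)),cv2.resize(p2[130:330,180:380],(400,400))]); cv2.imwrite('pics/v5.png',a[:,:,::-1])
E
```

```text
t 11.0667 p [573.8  11.8 227. ] psi 84.45 F [ 0.1 -0.  -2.1] w 24.667066849310633 59.64642405509949 tilt [ 0.003 -0.    -1.   ]
twist -75.15
slide cm [ 31.85 -10.31   0.67]
```

View pics/v5.png

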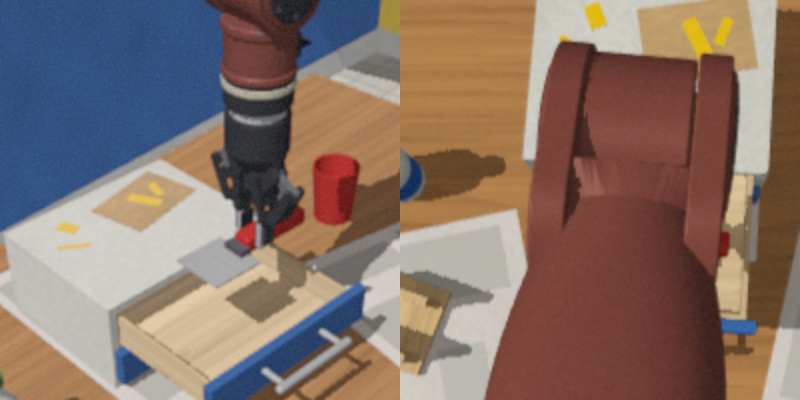

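The side view shows the scraper held level across the handle, with the drawer clear beneath it. Now I check how it sits in the hand and recheck the rest centre by pixel.

```bash
python3 - <<'E'
from h import *
s=ctrl.state();M=Ro.from_rotvec(s['orientation']).as_matrix()
W=cloud('side',np.load('pics/side5.npy'));T=((W-s['ee_pos'])@M).reshape(-1,3)
q=cv2.imread('pics/side5.png').reshape(-1,3).astype(int)
m=(T[:,0]>26)&(T[:,0]<120)&(abs(T[:,1])<55)&(T[:,2]>5)&(T[:,2]<35)
B=T[m];print('blade',m.sum(),cv2.minAreaRect(B[:,:2].astype(np.float32)),np.percentile(B,[1,50,99],axis=0).round(1).tolist())
A=np.c_[B[:,:2],np.ones(len(B))];print('plane',np.linalg.lstsq(A,B[:,2],rcond=None)[0].round(3))
r=(T[:,0]<-5)&(T[:,0]>-110)&(abs(T[:,1])<40)&(q[:,2]>90)&(q[:,1]<60)&(abs(T[:,2])<40)
print('red',r.sum(),np.percentile(T[r],[1,50,99],axis=0).round(1).tolist())
C=[ray('top',140+x/8-.44,255+y/8-.44,80) for x,y in[(150,105),(430,205),(55,335),(338,435)]];print(C,np.mean(C,0))
E
```

```text
blade 850 ((61.13091278076172, 2.5779037475585938), (73.00093841552734, 69.82185363769531), 89.66590881347656) [[26.9, -33.1, 7.6], [60.0, 0.5, 17.4], [95.2, 37.3, 20.7]]
plane [ 4.9000e-02 -8.0000e-03  1.3969e+01]
red 138 [[-70.2, -13.1, -2.9], [-49.3, -10.0, 6.7], [-12.8, 9.8, 18.0]]
[array([549.9, 366.7,  80. ]), array([519.4, 283.8,  80. ]), array([483.2, 391.9,  80. ]), array([453.3, 308.7,  80. ])] [501.45  337.775  80.   ]
```

Request:
jog_arm(
  slide=[
    [1.5,-0.4,0],
    [3,-0.9,0],
    [3,-0.9,0],
    [3,-0.9,0],
    [3,-0.9,0],
    [3,-0.9,0],
    [3,-0.9,0],
    [3,-0.9,0],
    [3,-0.9,0],
    [3,-0.9,0],
    [2.3,-0.7,0],
    [0,0,0],
  ],
  twist=[0,0,0,0,0,0,0,0,0,0,0,0],
  hand=[0,0,0,0,0,0,0,0,0,0,0,0],
)

```text
t: 12.17
ee_pos: [509.2, 331.0, 223.7]
orientation: [-2.321, -2.114, 0.003]
wrist_force: [-0.5, -0.4, -1.4]
gripper_width: 24.5
grip_force: 59.6
```

Request:
jog_arm(
  slide=[
    [0,0,0],
    [0,0,0],
    [0,0,0],
    [0,0,0],
    [0,0,0],
    [0,0,0],
    [0,0,0],
    [0,0,0],
    [0,0,0],
    [0,0,0],
    [0,0,0],
    [0,0,0],
  ],
  twist=[-5,-7,-7,-7,-7,-7,-7,-7,-7,-7,-7,0],
  hand=[0,0,0,0,0,0,0,0,0,0,0,0],
)

```text
t: 13.17
ee_pos: [510.8, 326.5, 224.1]
orientation: [-0.552, -3.091, 0.002]
wrist_force: [0.9, -0.2, -2.8]
gripper_width: 25.0
grip_force: 59.6
```

```bash
python3 - <<'E'
from h import *
go([511.7,334.8,140],159.8)
E
```

```text
t 13.1667 p [510.8 326.5 224.1] psi 159.75 F [ 0.9 -0.2 -2.8] w 24.970098069998134 59.55886244773865 tilt [-0.002 -0.001 -1.   ]
twist -0.05
slide cm [0.19 0.83 8.4 ]
```

Request:
jog_arm(
  slide=[
    [0.2,0.8,0],
    [0,0,2],
    [0,0,2.5],
    [0,0,2.5],
    [0,0,2],
    [0,0,0.5],
    [0,0,0],
    [0,0,0],
  ],
  twist=[0,0,0,0,0,0,0,0],
  hand=[0,0,0,0,0,0,0,0],
)

```text
t: 13.83
ee_pos: [512.5, 335.8, 130.9]
orientation: [0.563, 3.091, 0.0]
wrist_force: [1.3, 0.1, -1.9]
gripper_width: 24.5
grip_force: 59.5
```

```bash
python3 - <<'E'
from h import *
go([511.7,334.8,104],159.8)
p,d=grab('side','side6');p2,d2=grab('top','top6')
a=np.hstack([cv2.resize(p[290:430,180:320],(400,400)),cv2.resize(p2[230:350,110:230],(400,400))]); cv2.imwrite('pics/v6.png',a[:,:,::-1])
s=ctrl.state();M=Ro.from_rotvec(s['orientation']).as_matrix()
T=((cloud('side',d)-s['ee_pos'])@M).reshape(-1,3)
m=(T[:,0]>26)&(T[:,0]<120)&(abs(T[:,1])<50)&(T[:,2]>5)&(T[:,2]<24)
print(m.sum(),cv2.minAreaRect(T[m][:,:2].astype(np.float32)),np.percentile(T[m],[1,50,99],axis=0).round(1).tolist())
E
```

```text
t 13.8333 p [512.5 335.8 130.9] psi 159.35 F [ 1.3  0.1 -1.9] w 24.468586851355447 59.454830288887024 tilt [ 0.  0. -1.]
twist -0.45
slide cm [ 0.04 -0.13  2.69]
1473 ((60.612857818603516, 1.2051048278808594), (71.03375244140625, 68.94239807128906), 89.92750549316406) [[26.9, -33.1, 10.5], [60.3, 2.2, 20.3], [93.6, 35.8, 23.5]]
```

View pics/v6.png

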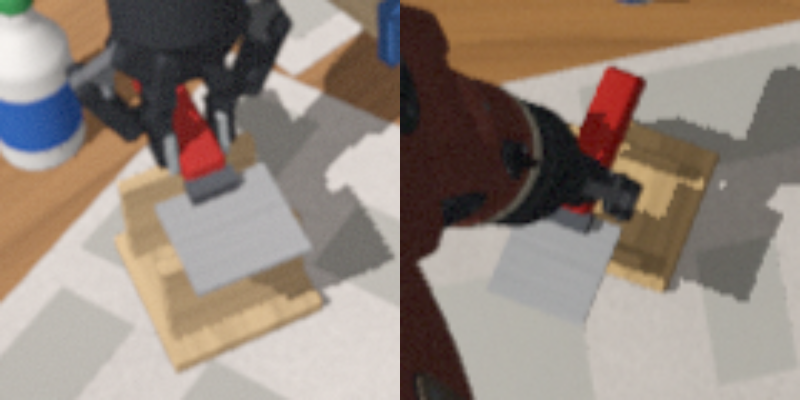

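The scraper lies square over both rails, with clear space between the fingers and the rails. I lower it slowly.

Request:
jog_arm(
  slide=[
    [0,-0.1,0],
    [0,0,1],
    [0,0,0.9],
    [0,0,0.4],
    [0,0,0.2],
    [0,0,0],
    [0,0,0],
  ],
  twist=[-0.4,0,0,0,0,0,0],
  hand=[0,0,0,0,0,0,0],
)

```text
t: 14.52
ee_pos: [511.9, 334.5, 105.2]
orientation: [-0.55, -3.093, 0.0]
wrist_force: [-0.0, -0.1, -2.4]
gripper_width: 24.3
grip_force: 59.5
```

```bash
python3 - <<'E'
from h import *
go([511.7,334.8,103],159.8)
E
```

```text
t 14.5167 p [511.9 334.5 105.2] psi 159.85 F [-0.  -0.1 -2.4] w 24.34654649171297 59.48202967643738 tilt [-0. -0. -1.]
twist 0.05
slide cm [0.02 0.02 0.22]
```

Request:
jog_arm(
  slide=[
    [0,0,0.1],
    [0,0,0.1],
    [0,0,0],
  ],
  twist=[0,0,0],
  hand=[0,0,0],
)

```text
t: 14.77
ee_pos: [512.1, 334.7, 103.5]
orientation: [0.549, 3.093, 0.001]
wrist_force: [0.0, 0.4, -0.6]
gripper_width: 24.7
grip_force: 59.5
```

Request:
jog_arm(
  slide=[
    [0,0,0.1],
    [0,0,0],
    [0,0,0],
  ],
  twist=[0,0,0],
  hand=[0,0,0],
)

```text
t: 15.02
ee_pos: [512.1, 334.7, 103.4]
orientation: [0.549, 3.092, 0.001]
wrist_force: [-2.5, -2.2, 8.3]
gripper_width: 24.5
grip_force: 60.7
```

Seated. I release and back off upward.

Request:
jog_arm(
  slide=[
    [0,0,-0.1],
    [0,0,0],
    [0,0,0],
    [0,0,0],
    [0,0,0],
    [0,0,0],
    [0,0,-1],
    [0,0,-3],
    [0,0,-4],
    [0,0,-4],
    [0,0,-4],
    [0,0,0],
  ],
  twist=[0,0,0,0,0,0,0,0,0,0,0,0],
  hand=[0,0.3,0.45,0.6,0.65,0.65,0.65,0.65,0.65,0.65,0.65,0.65],
)

```text
t: 16.02
ee_pos: [514.7, 336.0, 272.6]
orientation: [0.548, 3.083, 0.011]
wrist_force: [0.9, 0.1, 0.6]
gripper_width: 55.8
grip_force: 0.0
```

Request:
jog_arm(
  slide=[
    [0,-3,-1],
    [0,-4,0],
    [0,-4,0],
    [0,-4,0],
    [0,-4,0],
    [0,-4,0],
    [0,-4,0],
    [0,-4,0],
    [0,0,0],
  ],
  twist=[0,0,0,0,0,0,0,0,0],
  hand=[0.65,0.65,0.65,0.65,0.65,0.65,0.65,0.65,0.65],
)

```text
t: 16.77
ee_pos: [403.1, 38.7, 274.1]
orientation: [0.558, 3.091, -0.003]
wrist_force: [0.7, -0.7, -0.1]
gripper_width: 55.7
grip_force: 0.0
```

```bash
python3 - <<'E'
from h import *
go([0,0,0])
p,d=grab('top','top7');ps,ds=grab('side','side7')
cv2.imwrite('pics/v7.png',np.hstack([cv2.resize(p[230:350,110:230],(400,400)),cv2.resize(ps[290:430,180:320],(400,400))])[:,:,::-1])
W=cloud('top',d)
im=p.astype(int);m=(im[:,:,0]>120)&(im[:,:,1]<60)&(im[:,:,2]<60);m[:,:110]=0;m[:,240:]=0;m[:240]=0;m[350:]=0
v,u=np.nonzero(m);P=np.array([ray('top',a,b,100) for a,b in zip(u,v)]);print('red',len(P),cv2.minAreaRect(P[:,:2].astype(np.float32)))
for n,w,b in(('top',W,(110,230,230,350)),('side',cloud('side',ds),(180,320,290,430))):
    Q=w[b[2]:b[3],b[0]:b[1]].reshape(-1,3);Q=Q[(Q[:,2]>73)&(Q[:,2]<112)];print(n,cv2.minAreaRect(Q[:,:2].astype(np.float32)))
# handle bar and bystanders
h=W[255:330,250:345].reshape(-1,3);h=h[(h[:,2]>92)&(h[:,2]<106)&(h[:,0]<468)];print('bar',h.mean(0))
for b,z0,z1 in(((440,520,260,330),110,130),((430,485,175,225),60,110),((150,200,190,240),20,170)):
    Q=W[b[2]:b[3],b[0]:b[1]].reshape(-1,3);Q=Q[(Q[:,2]>z0)&(Q[:,2]<z1)];print(Q.mean(0).round(1))
E
```

```text
t 16.7667 p [403.1  38.7 274.1] psi 159.55 F [ 0.7 -0.7 -0.1] w 55.6666404677599 0.0 tilt [ 0.    -0.002 -1.   ]
slide cm [ 36.43 -17.66  27.42]
red 413 ((535.2547607421875, 327.6988525390625), (22.69411277770996, 97.95176696777344), 69.34436798095703)
top ((501.66522216796875, 338.19696044921875), (90.0287857055664, 169.83688354492188), 68.49803924560547)
side ((539.3272705078125, 272.4542236328125), (225.71881103515625, 265.863037109375), 82.08355712890625)
bar [466.26946388  49.32428294 101.50280792]
[ 472.3 -379.8  117.8]
[ 707.4 -353.    81.1]
[671.  329.3  97.4]
```

View pics/v7.png

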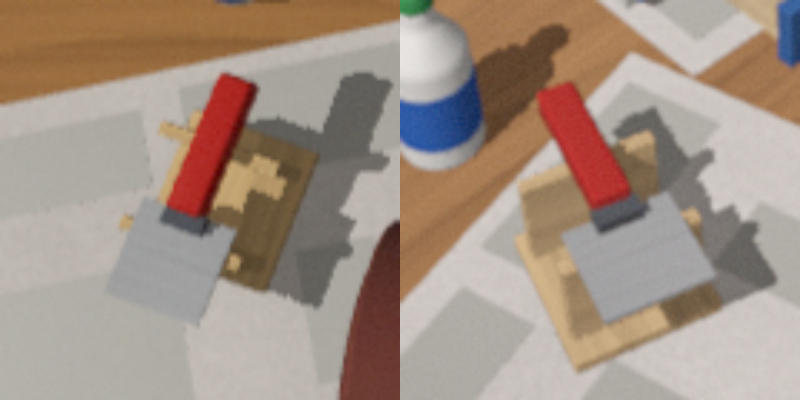

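The scraper lies flat and square across both rails, centred to about 1 mm, and the bystanders have not moved. Last, I check the drawer extension from the side camera.

```bash
python3 - <<'E'
from h import *
c,s=np.cos(np.radians(-4.4)),np.sin(np.radians(-4.4))
for f in('side0','side3','side7'):
    W=cloud('side',np.load(f'pics/{f}.npy')).reshape(-1,3);Q=W-[769,18,0]
    X=Q[:,0]*c+Q[:,1]*s;Y=-Q[:,0]*s+Q[:,1]*c
    for n,z0,z1 in(('upper',98,108),('lower',43,52)):
        m=(abs(Y)<45)&(Q[:,2]>z0)&(Q[:,2]<z1)&(X<-145)&(X>-345)&((X<-310)|(X>-170))
        print(f,n,m.sum(),np.median(X[m]).round(1) if m.any() else None)
E
```

```text
side0 upper 166 -157.3
side0 lower 154 -154.4
side3 upper 199 -319.1
side3 lower 0 None
side7 upper 194 -319.5
side7 lower 0 None
```

```bash
python3 -c "
from rig import ctrl
print(ctrl.finish_job())"
```

```text
the job is handed in; nothing more can be done
None
```

The upper drawer is out at its stop, the scraper lies flat, centred and square across both rails, the tin, cup and glue bottle haven't moved, and the job was handed in at about 17 s; the lower drawer was never touched, but the final pictures couldn't show it.

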